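# Butt and bundle three tubes in the strapping cradle

### The job

Get a bundle of three aluminium tubes ready for strapping in the steel cradle: first push the two tubes already lying in it up against the end stop. Then take the third tube from its wooden rest, lay it on top in the gap between the two, and push it against the end stop as well, so that all three ends are flush. Leave the jar, bin and sealant cartridge where they are.

Things in the scene. Friction and masses are not known exactly. Their poses are not given: they have to be found in the camera images.
- stop (a point): End stop of the cradle: the point on the inner face of the upright steel end plate, on the cradle's centreline, at the height of the bed's top (12 mm above the table). Its x axis runs along the cradle into the plate (tubes lie at negative x and are pushed towards +x), y to the left across the cradle, z up. The plate rises 72 mm above the bed, 116 mm wide, 12 mm thick.
- cradle: Bolted-down dark steel cradle; origin at the centre of its underside, axes as stop's, stop at x = +105, z = +12 mm. Bed 250 x 116 x 12 mm. Two grey side rails with slots for the strap, 12 mm thick, 26 mm above the bed, inner faces at y = +42 and -42 mm, from x = -75 to +105 mm.
- tube_left: The tube lying in the cradle on the side of stop's +y, along the left rail: aluminium tube, 40 mm outside diameter, 150 mm long, about 150 g, ends with flush dark plugs. Origin at its middle, on the axis; x runs along the tube (y, z turn as it rolls). At the start its end is 15 to 55 mm short of the end plate. Axis 20 mm above the bed.
- tube_right: The tube lying in the cradle on the side of stop's -y, along the right rail: aluminium tube, 40 mm outside diameter, 150 mm long, about 150 g, ends with flush dark plugs. Origin at its middle, on the axis; x runs along the tube (y, z turn as it rolls). At the start its end is 15 to 55 mm short of the end plate. Axis 20 mm above the bed.
- tube_spare: The third tube, lying on the wooden rest (board 130 x 60 x 8 mm, with two 4 mm high strips against rolling): aluminium tube, 40 mm outside diameter, 150 mm long, about 150 g, ends with flush dark plugs. Origin at its middle, on the axis; x runs along the tube (y, z turn as it rolls). Axis 28 mm above the table at the start. Saddled on the other two its axis is 53 to 55 mm above the cradle's bed.
- jar: Bystander: clear jar with a yellow cap, 68 mm in diameter, 90 mm high, upright on the table. Origin at the centre of its underside.
- bin: Bystander: blue open parts bin 150 x 110 x 70 mm with steel brackets. Origin at the centre of its underside.
- cartridge: Bystander: white sealant cartridge lying down, 48 mm in diameter, 190 mm body and 35 mm nozzle along its x. Origin under its middle, at table height.

How it is judged (in metres and radians):
On the way, in this order (a step that is already met when the one before it is completed fails the run):
1. both lower tubes lie on the bed along their rails with their ends within 3 mm of the end plate, while the third tube is not yet on top of them (x of each of tube_left, tube_right in the frame of stop above -0.078 m and z of each of tube_left, tube_right in the frame of stop below 0.024 m and angle between the x axis of each of tube_left, tube_right and the x axis of stop, either way round below 0.06 rad and y of tube_left in the frame of stop between 0.015 and 0.027 m and y of tube_right in the frame of stop between -0.027 and -0.015 m and not (z of tube_spare in the frame of stop between 0.049 and 0.058 m and angle between the x axis of tube_spare and the x axis of stop, either way round below 0.06 rad and x of tube_spare in the frame of stop above -0.135 m and y of tube_spare in the frame of stop between -0.006 and 0.006 m)), for 0.2 s.
2. the third tube lies in the gap on top of the two lower tubes, parallel to them within 3 degrees and centred within 6 mm, its end no more than 60 mm from the end plate (z of tube_spare in the frame of stop between 0.049 and 0.058 m and angle between the x axis of tube_spare and the x axis of stop, either way round below 0.06 rad and x of tube_spare in the frame of stop above -0.135 m and y of tube_spare in the frame of stop between -0.006 and 0.006 m), for 0.2 s.
At the end, for the whole second after the job is handed in: Both lower tubes lie on the cradle's bed along their rails (left tube left, right tube right), the third lies saddled in the gap on top of them, centred within 6 mm; all three are parallel to the cradle within 3 degrees, have their ends within 3 mm of the end plate, and are at rest (all of step 2 and x of each of tube_left, tube_right, tube_spare in the frame of stop above -0.078 m and z of each of tube_left, tube_right in the frame of stop below 0.024 m and angle between the x axis of each of tube_left, tube_right and the x axis of stop, either way round below 0.06 rad and y of tube_left in the frame of stop between 0.015 and 0.027 m and y of tube_right in the frame of stop between -0.027 and -0.015 m and linear speed of each of tube_left, tube_right, tube_spare below 0.02 m/s); the robot touches nothing.
It fails at once if the jar, bin or cartridge is moved by more than 20 mm (distance of any of jar, bin, cartridge from where it was at the start of the episode above 0.02 m).
It also fails if it takes over 51 s, if anything falls off the work surface, if the arm or the gripper's body presses on something with over 40 N, if the wrist force passes 120 N, or if a joint passes its speed limit or range.

### The arm

A 6-joint arm with a two-finger parallel gripper is mounted at the origin on the work surface. World frame = base frame: x ahead of the robot, y to its left, z up, the work surface at z = 0. Lengths are in mm, angles in rad, forces in N, time in s.
With the tool pointing down it reaches from about 375 to 900 mm from the base axis. Payload 3.1 kg.
Tool frame: the origin (TCP) lies midway between the tips of the shut fingers; the grasp point (between the pads) lies 19 mm behind it; z points along the fingers, y is the line along which they close (so a half turn about z gives the same grasp; the last joint's range is limited). The gripper opens to 87 mm and grips with 3 to 60 N. Pads are 19 mm wide; open, the fingers measure 117 mm over their backs; the gripper's body (75 mm by 190 mm) begins 51 mm behind the grasp point.
Start: joints at [0.931, 0.527, 1.433, -0, 1.181, -0.178], TCP at [277.873, 559.806, 222.548] pointing down, gripper open.
Joint ranges: [-3.08, 3.08], [-0.75, 2.2], [0.22, 2.44], [-1.43, 4.57], [0, 2.65], [-2.85, 2.85]. Speed limits (rad/s): [2.79, 2.79, 3.14, 3.14, 3.14, 3.14].

### API

Orientations are given as a unit quaternion [w, x, y, z].
In Python, from workcell import r gives the robot as it stands. The module is installed in compiled form; this text tells all that it offers.
- The arm moves only by the tool move_arm, never from a script. Its argument "increments" is a list of rows, each an object of numbers: "x", "y", "z": the shift along the tool's x, y, z in cm; "ax", "ay", "az": the turn, a rotation vector about the tool's x, y, z in degrees. A call has 1 to 20 rows; each row shifts and turns the commanded pose from where the row before left it, along the tool's axes as they then stand; what a row does not reach is not made up. A row lasts 1/8 s, in which the tool goes at most 62.5 mm and 10.7 degrees, less where a joint would pass 70% of its speed; a pose out of reach is approached as far as the arm can. A call with a gripper value outside its range is refused whole. "hand" is the gripper command: -1 is shut, 1 is fully open, values between are in proportion, set as the call begins (left out, the last holds). The fingers move at their own pace and stop on an object; "force" is the grip in N (left out, the last holds). Time passes only in rows, so rows that do not move let the fingers close. It gives the time, the measured TCP pose, the force, the opening and the grip force at its end, in the units of the state.
- r.sense(): the state, without advancing time (a new reading comes with each control period).
- r.get_image(name): name is "scene" or "top" or "wrist"; returns a dict with "img" (420x560x3 uint8, red, green, blue), "mtx" (3x3 intrinsics, pixels), "rvec" (rotation vector, rad) and "tvec" (3), from world to camera coordinates, as OpenCV has them. Camera axes: x right, y down, z forward; pixel columns grow to the right and rows downward; lengths in mm; the calibration is good to about 2 mm. A picture is of the moment at which its call begins. There is no depth.
- r.sign_off(): hands the job in; it is judged then, once.
Trained networks look in a picture, given as the dict that the camera call returned (one of the last four; its "shot" number tells which), for a name from the list of things; names that differ only in an ending like _2 or _b are one class to them, and where a whole thing is asked for, a point or a joint stands for the part that bears it (a point fixed in the world has none). Each returns a list of dicts, best first, with "confidence" (0 to 1); they miss things now and then, are a little off and sometimes report something else, mostly with a low value. They report only what shows in the picture. A call takes as long as a camera call.
- r.boxes_of(picture, target): "position" ([x, y, z] in mm, in world coordinates, good to about 4 mm: the middle of the surface that is visible of it).
- r.masks_of(picture, target): "pixels" (420x560 bool, what is visible of it).
- r.tip_of(picture, target): "position" ([x, y, z] in mm, in world coordinates, good to about 4 mm: a listed point, or the origin of a listed thing).
The state is a dict: "t": time; "qpos": joint angles; "joint_vel": joint speeds; "joint_torque": joint torques, N m; "eef_pos": TCP position; "ee_rot": TCP orientation; "contact_force": force on the tool from outside, world axes, zero at the start; "moment": the same for the moment, N m; "gripper_width": finger opening in mm; "gripper_force": force on a finger pad.
Only numpy, scipy, OpenCV 4.12 (cv2) and the standard library are available. Lean on these libraries where they do the work, as an engineer would, in place of code of your own. Each camera call takes 0.05 s, during which the arm holds its last target. There are 200 camera calls.

## Working session

There is one attempt and no reset: what is moved stays moved. The work goes in short steps, Python scripts to look and compute and a tool call to move; the robot and the scene stay as the last step left them, time stands still between calls to the robot, and variables do not carry over. Pictures are saved under pics/ and viewed, at most 12 in all, crops included, and the job is handed in when it is done.

Besides the shell and the picture viewer there is one more tool, called as name(argument=value, ...) on one line, values as JSON. move_arm: Moves the arm, as the interface text tells. Its arguments: {"type":"object","properties":{"increments":{"type":"array"},"hand":{"type":"number"},"force":{"type":"number"}},"required":["increments"]}

```bash
mkdir -p pics
cat > h.py <<'E'
from workcell import r
import numpy as np, cv2
def shot(n,f=None):
    p=r.get_image(n)
    if f: cv2.imwrite('pics/'+f,cv2.cvtColor(p['img'],cv2.COLOR_RGB2BGR))
    return p
def ray(p,uv,z):
    R=cv2.Rodrigues(np.array(p['rvec'],float))[0];t=np.array(p['tvec'],float).ravel()
    d=R.T@np.linalg.solve(np.array(p['mtx']),[uv[0],uv[1],1.]);c=-R.T@t
    return c+d*(z-c[2])/d[2]
def proj(p,X):
    return cv2.projectPoints(np.array(X,float).reshape(-1,3),np.array(p['rvec'],float),np.array(p['tvec'],float),np.array(p['mtx'],float),None)[0].reshape(-1,2)
E
python3 - <<'E'
from h import *
print(r.sense())
ps=[shot('top','top1.png'),shot('scene','scene1.png')]
for p in ps:
  R=cv2.Rodrigues(np.array(p['rvec'],float))[0]; print('cam',(-R.T@np.array(p['tvec']).ravel()).round())
  for n in ['stop','cradle','tube_left','tube_right','tube_spare','jar','bin','cartridge']:
    print(n,[(np.round(d['position'],1).tolist(),round(d['confidence'],2)) for d in r.tip_of(p,n)[:3]])
    for d in r.masks_of(p,n)[:3] if 'tube' in n else []:
      m=d['pixels'].astype(np.uint8); print('   mask',d['confidence'],m.sum(),cv2.minAreaRect(cv2.findNonZero(m)))
E
```

```text
{'t': 0.0, 'qpos': array([ 9.31491091e-01,  5.28465041e-01,  1.43388006e+00, -3.32598832e-05,
        1.18139000e+00, -1.78514613e-01]), 'joint_vel': array([-0.00199741,  0.00106348, -0.00259567, -0.00030313,  0.00025993,
        0.00081518]), 'joint_torque': array([-1.63237291e-04, -4.40046072e+01, -1.76591295e+01,  6.31880388e-02,
        5.83111192e-02, -1.55341304e-04]), 'eef_pos': array([277.4633095 , 559.22987875, 221.57939718]), 'ee_rot': array([-4.11818235e-04,  2.28356113e-01,  9.73577084e-01, -9.89020875e-04]), 'contact_force': array([ 0.2597279 ,  0.88283184, -0.04230358]), 'moment': array([-0.00121082, -0.01971194, -0.02223955]), 'gripper_force': 0.0, 'gripper_width': 87.40863953788472}
cam [ 547.   12. 1400.]
stop [([670.2, -196.7, 8.3], 0.98)]
cradle [([567.1, -206.3, -3.2], 0.83)]
tube_left [([573.9, -186.7, 34.4], 0.66)]
   mask 0.95 525 ((334.3519287109375, 228.92015075683594), (44.834651947021484, 11.854269981384277), 84.64417266845703)
tube_right [([553.0, -232.1, 34.4], 0.75)]
   mask 0.96 574 ((347.8620300292969, 236.5166015625), (45.63262176513672, 13.1059741973
[... 557 characters left out ...]
 0.86)]
cradle [([566.7, -205.7, 2.5], 0.79)]
tube_left [([575.3, -181.9, 34.8], 0.6)]
   mask 0.81 370 ((243.8932647705078, 169.37078857421875), (11.659975051879883, 36.781925201416016), 32.0053825378418)
tube_right [([550.2, -224.7, 33.7], 0.67), ([505.8, -446.7, -0.6], 0.19)]
   mask 0.76 446 ((235.91604614257812, 161.78802490234375), (11.13121509552002, 41.86854934692383), 34.695152282714844)
tube_spare [([574.5, 219.3, 31.1], 0.86)]
   mask 0.95 567 ((349.4882507324219, 224.0529327392578), (13.558155059814453, 46.09772491455078), 12.528807640075684)
jar [([765.2, -69.6, 0.3], 0.85), ([575.4, 217.7, 33.6], 0.58)]
bin [([554.3, 478.2, -0.4], 0.61)]
cartridge [([508.7, -446.3, -1.7], 0.6)]
```

View pics/top1.png

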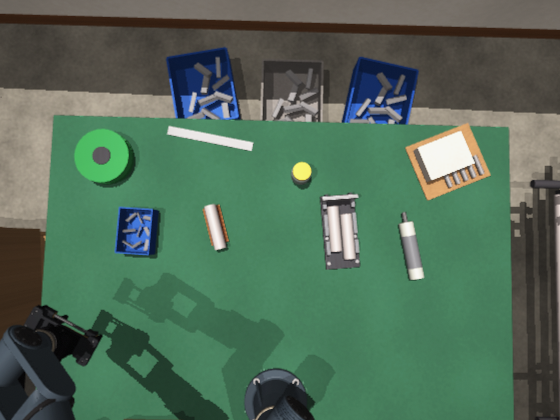

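View pics/scene1.png

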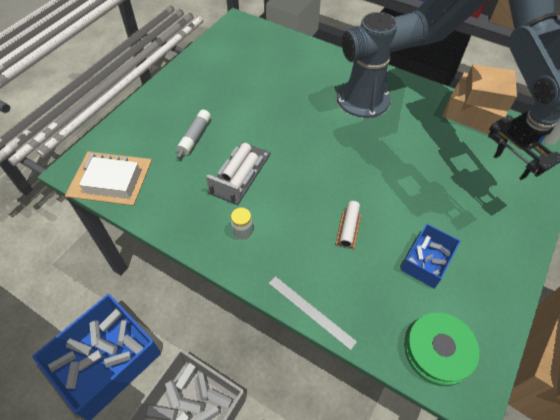

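The top view shows the cradle at about (340,231) px, tubes in it at (334,229) and (348,236), yaw about +5°. The spare is at (215,227), yaw about +14°. The jar is at (302,173), the cartridge at (411,249) and the bin at (137,232). The scene view agrees, and so do the network positions. I'll go behind the cradle for a closer look.

move_arm(increments=[{"az": -10.5},{"az": -10.5},{"az": -10.4},{"x": -0.6,"y": -4.9,"z": 0.1},{"x": -0.6,"y": -4.9,"z": 0.1},{"x": -0.6,"y": -4.9,"z": 0.1},{"x": -0.6,"y": -4.9,"z": 0.1},{"x": -0.6,"y": -4.9,"z": 0.1},{"x": -0.6,"y": -4.9,"z": 0.1},{"x": -0.6,"y": -4.9,"z": 0.1},{"x": -0.6,"y": -4.9,"z": 0.1},{"x": -0.6,"y": -4.9,"z": 0.1},{"x": -0.6,"y": -4.9,"z": 0.1},{"x": -0.6,"y": -4.9,"z": 0.1},{"x": -0.6,"y": -4.9,"z": 0.1},{"x": -0.6,"y": -4.9,"z": 0.1},{"x": -0.6,"y": -4.9,"z": 0.1},{"x": -0.6,"y": -4.9,"z": 0.1},{"x": -0.6,"y": -4.9,"z": 0.1}], hand=-0.3)

```text
$.increments[0]: bad value
```

```bash
cat >> h.py <<'E'
def look(p,names):
  for n in names:
    print(n,[(np.round(d['position'],1).tolist(),round(d['confidence'],2)) for d in r.tip_of(p,n)[:2]])
    for d in r.masks_of(p,n)[:1] if 'tube' in n else []:
      m=d['pixels'].astype(np.uint8); b=cv2.boxPoints(cv2.minAreaRect(cv2.findNonZero(m)));print('   mask',round(d['confidence'],2),m.sum(),b.round(0).tolist())
def st():
  s=r.sense();print({k:np.round(s[k],3).tolist() for k in ['t','eef_pos','ee_rot','contact_force','gripper_width','gripper_force','qpos']});return s
E
python3 - <<'E'
from h import *
st();p=shot('wrist','w1.png');look(p,['stop','cradle','tube_left','tube_right'])
R=cv2.Rodrigues(np.array(p['rvec'],float))[0]; print('cam',(-R.T@np.array(p['tvec']).ravel()).round(),R.round(2).tolist())
E
```

```text
{'t': 1.2, 'eef_pos': [277.878, 559.817, 222.547], 'ee_rot': [0.0, 0.228, 0.974, 0.0], 'contact_force': [-0.13, 0.218, 0.162], 'gripper_width': 86.782, 'gripper_force': 0.0, 'qpos': [0.932, 0.528, 1.433, -0.0, 1.181, -0.179]}
stop []
cradle []
tube_left []
tube_right []
cam [210. 593. 385.] [[0.45, 0.9, -0.0], [0.86, -0.43, 0.28], [0.25, -0.13, -0.96]]
```

View pics/w1.png

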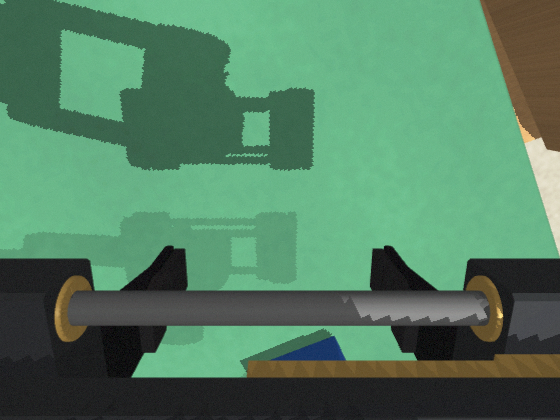

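The wrist view, taken at the start pose, shows only the fingers at about (160,300) and (400,300) px and the arm's shadow. The move was refused, so I'll give every key in each row.

move_arm(increments=[{"x": 0,"y": 0,"z": 0,"ax": 0,"ay": 0,"az": -10.5},{"x": 0,"y": 0,"z": 0,"ax": 0,"ay": 0,"az": -10.5},{"x": 0,"y": 0,"z": 0,"ax": 0,"ay": 0,"az": -10.4},{"x": -0.6,"y": -4.9,"z": 0.1,"ax": 0,"ay": 0,"az": 0},{"x": -0.6,"y": -4.9,"z": 0.1,"ax": 0,"ay": 0,"az": 0},{"x": -0.6,"y": -4.9,"z": 0.1,"ax": 0,"ay": 0,"az": 0},{"x": -0.6,"y": -4.9,"z": 0.1,"ax": 0,"ay": 0,"az": 0},{"x": -0.6,"y": -4.9,"z": 0.1,"ax": 0,"ay": 0,"az": 0},{"x": -0.6,"y": -4.9,"z": 0.1,"ax": 0,"ay": 0,"az": 0},{"x": -0.6,"y": -4.9,"z": 0.1,"ax": 0,"ay": 0,"az": 0},{"x": -0.6,"y": -4.9,"z": 0.1,"ax": 0,"ay": 0,"az": 0},{"x": -0.6,"y": -4.9,"z": 0.1,"ax": 0,"ay": 0,"az": 0},{"x": -0.6,"y": -4.9,"z": 0.1,"ax": 0,"ay": 0,"az": 0},{"x": -0.6,"y": -4.9,"z": 0.1,"ax": 0,"ay": 0,"az": 0},{"x": -0.6,"y": -4.9,"z": 0.1,"ax": 0,"ay": 0,"az": 0},{"x": -0.6,"y": -4.9,"z": 0.1,"ax": 0,"ay": 0,"az": 0},{"x": -0.6,"y": -4.9,"z": 0.1,"ax": 0,"ay": 0,"az": 0},{"x": -0.6,"y": -4.9,"z": 0.1,"ax": 0,"ay": 0,"az": 0},{"x": -0.6,"y": -4.9,"z": 0.1,"ax": 0,"ay": 0,"az": 0}], hand=-0.3, force=20)

```text
t: 3.92
eef_pos: [442.1, -214.7, 206.7]
ee_rot: [0.0, -0.043, 0.999, -0.0]
contact_force: [1.1, 0.3, 0.5]
gripper_width: 30.5
gripper_force: 0.0
```

Run:
```python
from h import *
p=shot('wrist','w2.png');look(p,['stop','cradle','tube_left','tube_right'])
# predicted cradle outline from the top-view estimate
for yaw in (5,):
  c,s=np.cos(np.radians(yaw)),np.sin(np.radians(yaw));f=lambda x,y,z:[671+c*x-s*y,-197.2+s*x+c*y,z+12]
  print(proj(p,[f(-230,58,0),f(-230,-58,0),f(-180,42,26),f(-180,-42,26),f(0,58,72),f(0,-58,72)]).round().tolist())
np.savez('w2.npz',**{k:np.array(p[k]) for k in ('mtx','rvec','tvec','img')})
```

```text
stop []
cradle [([566.6, -204.3, -0.2], 0.75)]
tube_left [([575.2, -183.8, 32.6], 0.81)]
   mask 0.61 2978 [[276.0, 239.0], [316.0, 239.0], [317.0, 360.0], [278.0, 360.0]]
tube_right [([548.7, -231.7, 30.9], 0.87)]
   mask 0.55 3887 [[231.0, 214.0], [273.0, 212.0], [280.0, 360.0], [238.0, 362.0]]
[[337.0, 180.0], [217.0, 180.0], [322.0, 238.0], [233.0, 238.0], [338.0, 431.0], [217.0, 431.0]]
```

View pics/w2.png

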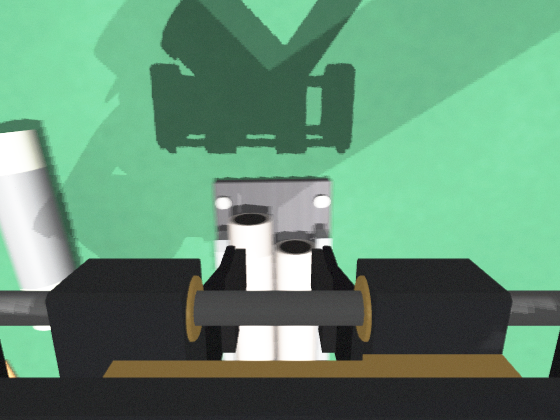

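The wrist view shows the cradle's rear bed edge at row 180, columns 214–331, square to the tool. The right tube's plug is at about (251,219) and the left's at (294,246).

Run:
```python
from h import *
p=dict(np.load('w2.npz'))
for n,uv,z in [('edgeR',(214.5,180),12),('edgeL',(331,180),12),('endR',(251,219),32),('endL',(294,246),32),('tcp?',(272.5,300),12)]: print(n,ray(p,uv,z).round(1))
g=cv2.cvtColor(p['img'],cv2.COLOR_RGB2GRAY).astype(int)
for c in (220,240,270,300,325): print(c,g[174:188,c].tolist())
for rr in (190,):print(g[rr,208:222].tolist(),g[rr,324:338].tolist())
print(proj(p,[[442.1,-214.7,206.7]]))
```

```text
edgeR [ 447.4 -277.9   12. ]
edgeL [ 437.6 -165.3   12. ]
endR [ 477.4 -239.    32. ]
endL [ 501.1 -195.9   32. ]
tcp? [ 572.7 -211.1   12. ]
220 [168, 171, 168, 168, 115, 87, 62, 63, 94, 126, 148, 146, 148, 149]
240 [169, 167, 169, 152, 90, 82, 56, 60, 105, 135, 150, 149, 150, 149]
270 [165, 166, 165, 133, 85, 67, 56, 85, 119, 154, 154, 156, 156, 158]
300 [165, 164, 150, 90, 79, 60, 60, 103, 141, 159, 158, 156, 160, 159]
325 [191, 175, 120, 114, 79, 63, 89, 138, 184, 189, 188, 184, 188, 185]
[168, 169, 167, 159, 160, 151, 148, 147, 140, 146, 145, 150, 146, 150] [185, 186, 185, 188, 180, 181, 182, 186, 179, 182, 184, 189, 188, 190]
[[280.69018935 266.3559075 ]]
```

move_arm(increments=[{"x": -0.75,"y": -0.75,"z": 2,"ax": 0,"ay": 0,"az": -1.1},{"x": 0,"y": 0,"z": 4.5,"ax": 0,"ay": 0,"az": 0},{"x": 0,"y": 0,"z": 4.5,"ax": 0,"ay": 0,"az": 0},{"x": 0,"y": 0,"z": 4.5,"ax": 0,"ay": 0,"az": 0},{"x": 0,"y": 0,"z": 2.7,"ax": 0,"ay": 0,"az": 0},{"x": 0,"y": 0,"z": 0,"ax": 0,"ay": 0,"az": 0},{"x": 0,"y": 0,"z": 0,"ax": 0,"ay": 0,"az": 0}])

```text
t: 5.15
eef_pos: [450.5, -219.3, 25.5]
ee_rot: [0.0, -0.054, 0.999, -0.0]
contact_force: [-0.9, 0.3, 0.6]
gripper_width: 30.4
gripper_force: 0.0
```

move_arm(increments=[{"x": -0.6,"y": 0,"z": 0,"ax": 0,"ay": 0,"az": 0},{"x": -0.6,"y": 0,"z": 0,"ax": 0,"ay": 0,"az": 0},{"x": -0.6,"y": 0,"z": 0,"ax": 0,"ay": 0,"az": 0},{"x": -0.6,"y": 0,"z": 0,"ax": 0,"ay": 0,"az": 0},{"x": -0.6,"y": 0,"z": 0,"ax": 0,"ay": 0,"az": 0},{"x": -0.6,"y": 0,"z": 0,"ax": 0,"ay": 0,"az": 0},{"x": -0.6,"y": 0,"z": 0,"ax": 0,"ay": 0,"az": 0},{"x": -0.6,"y": 0,"z": 0,"ax": 0,"ay": 0,"az": 0},{"x": -0.5,"y": 0,"z": 0,"ax": 0,"ay": 0,"az": 0}])

```text
t: 6.28
eef_pos: [502.8, -213.9, 24.5]
ee_rot: [-0.0, -0.053, 0.999, 0.0]
contact_force: [-1.3, -1.3, 0.4]
gripper_width: 30.3
gripper_force: 0.9
```

move_arm(increments=[{"x": -0.3,"y": 0,"z": 0,"ax": 0,"ay": 0,"az": 0},{"x": -0.3,"y": 0,"z": 0,"ax": 0,"ay": 0,"az": 0},{"x": -0.2,"y": 0,"z": 0,"ax": 0,"ay": 0,"az": 0},{"x": 0,"y": 0,"z": 0,"ax": 0,"ay": 0,"az": 0}])

```text
t: 6.78
eef_pos: [510.9, -213.2, 24.5]
ee_rot: [0.0, -0.053, 0.999, -0.0]
contact_force: [0.1, -0.3, -0.4]
gripper_width: 30.3
gripper_force: 0.2
```

move_arm(increments=[{"x": -0.2,"y": 0,"z": 0,"ax": 0,"ay": 0,"az": 0},{"x": 0,"y": 0,"z": 0,"ax": 0,"ay": 0,"az": 0}])

```text
t: 7.02
eef_pos: [511.0, -212.8, 24.5]
ee_rot: [-0.002, -0.053, 0.999, 0.001]
contact_force: [-4.4, -0.9, 1.8]
gripper_width: 30.6
gripper_force: 2.5
```

move_arm(increments=[{"x": -0.2,"y": 0,"z": 0,"ax": 0,"ay": 0,"az": 0},{"x": 0,"y": 0,"z": 0,"ax": 0,"ay": 0,"az": 0}])

```text
t: 7.28
eef_pos: [511.0, -212.2, 24.5]
ee_rot: [-0.003, -0.053, 0.999, 0.001]
contact_force: [-9.1, -2.8, 5.9]
gripper_width: 30.4
gripper_force: 4.8
```

move_arm(increments=[{"x": -0.2,"y": 0,"z": 0,"ax": 0,"ay": 0,"az": 0},{"x": -0.2,"y": 0,"z": 0,"ax": 0,"ay": 0,"az": 0},{"x": 0,"y": 0,"z": 0,"ax": 0,"ay": 0,"az": 0}])

```text
t: 7.65
eef_pos: [511.0, -211.7, 24.6]
ee_rot: [-0.007, -0.054, 0.999, 0.002]
contact_force: [-18.9, -6.5, 10.5]
gripper_width: 30.3
gripper_force: 9.6
```

move_arm(increments=[{"x": 1.0,"y": 0,"z": 0,"ax": 0,"ay": 0,"az": 0},{"x": 2,"y": 0,"z": 0,"ax": 0,"ay": 0,"az": 0},{"x": 4,"y": 0,"z": -3,"ax": 0,"ay": 0,"az": 0},{"x": 3,"y": 0,"z": -5,"ax": 0,"ay": 0,"az": 0},{"x": 2,"y": 0,"z": -5,"ax": 0,"ay": 0,"az": 0},{"x": 0,"y": 0,"z": -5,"ax": 0,"ay": 0,"az": 0},{"x": 0,"y": 0,"z": 0,"ax": 0,"ay": 0,"az": 0}], hand=1)

```text
t: 8.52
eef_pos: [401.9, -227.5, 208.5]
ee_rot: [0.004, -0.053, 0.999, -0.004]
contact_force: [0.1, 0.5, 0.1]
gripper_width: 85.1
gripper_force: 0.0
```

Run:
```python
from h import *
p=shot('wrist','w3.png');np.savez('w3.npz',**{k:np.array(p[k]) for k in ('mtx','rvec','tvec','img')})
q=shot('top');np.savez('t3.npz',**{k:np.array(q[k]) for k in ('mtx','rvec','tvec','img')})
def f(x,y,z):
  c,s=.9945,.1045; return [671+c*x-s*y,-198+s*x+c*y,z+12]
print(proj(p,[f(-150,21,20),f(-150,-21,20),f(-180,42,26),f(-180,-42,26),f(0,58,72),f(0,-58,72),f(-230,58,0),f(-230,-58,0)]).round().tolist())
im=q['img'][185:275,310:375]
cv2.imwrite('pics/t3.png',cv2.cvtColor(cv2.resize(im,None,fx=6,fy=6,interpolation=cv2.INTER_CUBIC),cv2.COLOR_RGB2BGR))
```

```text
[[303.0, 299.0], [262.0, 299.0], [325.0, 275.0], [239.0, 275.0], [340.0, 461.0], [224.0, 459.0], [340.0, 218.0], [225.0, 218.0]]
```

View pics/w3.png

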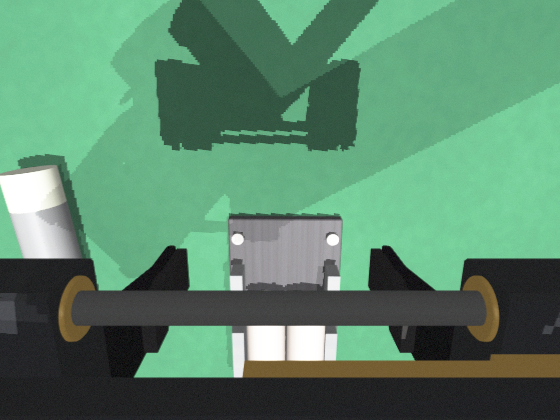

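View pics/t3.png

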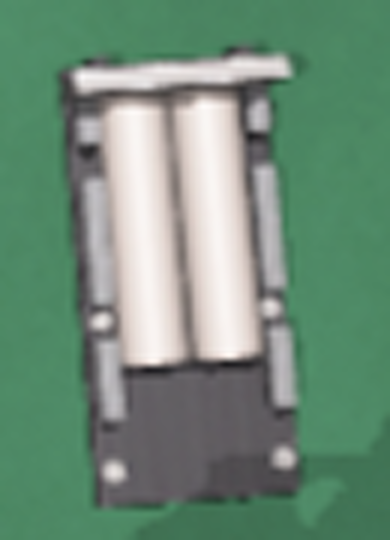

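Both tubes appear to be at the plate: their rear ends are in line at about (155,362) and (225,360) in the crop. In the wrist view the ends are hidden by the rod at row 299. I'll move 4 cm forward and check them from there, which costs little.

move_arm(increments=[{"x": -4,"y": 0,"z": 0,"ax": 0,"ay": 0,"az": 0},{"x": 0,"y": 0,"z": 0,"ax": 0,"ay": 0,"az": 0}])

```text
t: 8.88
eef_pos: [440.7, -220.6, 203.0]
ee_rot: [-0.0, -0.054, 0.999, 0.0]
contact_force: [-1.0, 0.0, -0.8]
gripper_width: 86.8
gripper_force: 0.0
```

Run:
```python
from h import *
p=shot('wrist');np.savez('w4.npz',**{k:np.array(p[k]) for k in ('mtx','rvec','tvec','img')})
im=p['img'][150:290,200:350]
cv2.imwrite('pics/w4.png',cv2.cvtColor(cv2.resize(im,None,fx=4,fy=4,interpolation=cv2.INTER_CUBIC),cv2.COLOR_RGB2BGR))
def f(x,y,z):
  c,s=.9945,.1045; return [671+c*x-s*y,-198+s*x+c*y,z+12]
print(((proj(p,[f(-150,21,20),f(-150,-21,20),f(-180,42,26),f(-180,-42,26),f(-230,58,0),f(-230,-58,0)])-[200,150])*4).round().tolist())
```

```text
[[397.0, 472.0], [224.0, 471.0], [491.0, 365.0], [131.0, 364.0], [553.0, 132.0], [71.0, 130.0]]
```

View pics/w4.png

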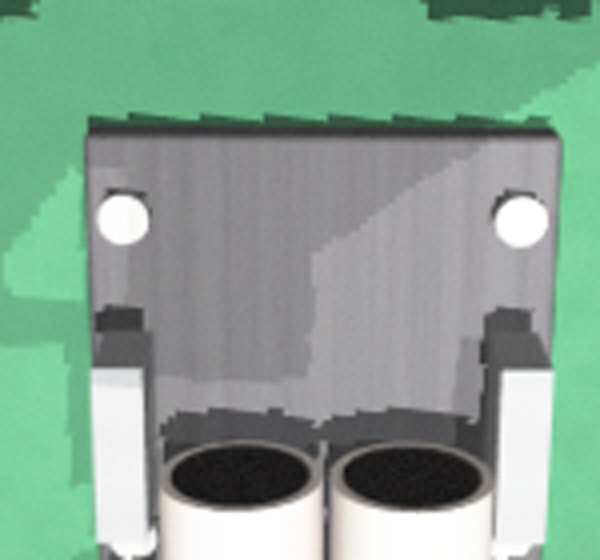

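Both ends are in line, at about (242,475) and (410,475) in the crop, and predicted flush was row 472, so they sit within 1 mm. The rails put the centreline 2–3 mm further to +y than I assumed, so I'll use stop ≈ (671,-195.5), yaw 6°. Next is the spare.

move_arm(increments=[{"x": 0,"y": 0,"z": 0,"ax": 0,"ay": 0,"az": -8},{"x": -3.0,"y": 4.36,"z": -0.15,"ax": 0,"ay": 0,"az": 0},{"x": -3.0,"y": 4.36,"z": -0.15,"ax": 0,"ay": 0,"az": 0},{"x": -3.0,"y": 4.36,"z": -0.15,"ax": 0,"ay": 0,"az": 0},{"x": -3.0,"y": 4.36,"z": -0.15,"ax": 0,"ay": 0,"az": 0},{"x": -3.0,"y": 4.36,"z": -0.15,"ax": 0,"ay": 0,"az": 0},{"x": -3.0,"y": 4.36,"z": -0.15,"ax": 0,"ay": 0,"az": 0},{"x": -3.0,"y": 4.36,"z": -0.15,"ax": 0,"ay": 0,"az": 0},{"x": -3.0,"y": 4.36,"z": -0.15,"ax": 0,"ay": 0,"az": 0},{"x": -3.0,"y": 4.36,"z": -0.15,"ax": 0,"ay": 0,"az": 0},{"x": 0,"y": 0,"z": 0,"ax": 0,"ay": 0,"az": 0},{"x": 0,"y": 0,"z": 0,"ax": 0,"ay": 0,"az": 0}])

```text
t: 10.42
eef_pos: [603.7, 224.7, 216.3]
ee_rot: [-0.002, -0.123, 0.992, -0.0]
contact_force: [0.6, 0.5, -0.2]
gripper_width: 87.1
gripper_force: 0.0
```

Run:
```python
from h import *
st();p=shot('wrist','w5.png');look(p,['tube_spare'])
d=r.masks_of(p,'tube_spare')
if d:
  m=d[0]['pixels'].astype(np.uint8);b=cv2.boxPoints(cv2.minAreaRect(cv2.findNonZero(m)))
  B=np.array([ray(p,u,40)for u in b]);print(B.round(1).tolist())
  ys,xs=np.nonzero(m)
  mid=np.array([[xs[ys==y].mean(),y] for y in np.unique(ys)[8:-8]]);W=np.array([ray(p,u,36) for u in mid[::6]]);print(W.round(1)[:, :2].tolist())
  l=cv2.fitLine(W[:,:2].astype(np.float32),cv2.DIST_HUBER,0,.01,.01).ravel();print('yaw',np.degrees(np.arctan2(l[1],l[0])),l)
```

```text
{'t': 10.425, 'eef_pos': [603.704, 224.721, 216.284], 'ee_rot': [-0.002, -0.123, 0.992, -0.0], 'contact_force': [0.609, 0.456, -0.188], 'gripper_width': 87.122, 'gripper_force': 0.0, 'qpos': [0.183, 0.562, 1.385, -0.001, 1.199, -1.634]}
tube_spare [([569.7, 217.2, 30.5], 0.9)]
   mask 0.83 7259 [[254.0, 61.0], [299.0, 59.0], [305.0, 230.0], [260.0, 232.0]]
[[504.3, 177.0, 40.0], [493.8, 213.5, 40.0], [640.2, 258.9, 40.0], [652.3, 217.7, 40.0]]
[[505.0, 197.2], [509.7, 198.4], [514.5, 199.6], [519.3, 200.8], [523.9, 202.9], [528.8, 204.1], [533.7, 205.3], [538.5, 207.4], [543.6, 208.3], [548.7, 209.1], [553.6, 211.2], [558.6, 213.0], [563.9, 213.8], [569.0, 215.6], [574.2, 217.4], [579.5, 218.7], [584.9, 220.1], [590.2, 221.9], [595.6, 223.2], [601.2, 224.6], [606.6, 226.5], [612.1, 228.4], [617.9, 229.4], [623.5, 231.3], [629.2, 232.7], [634.9, 234.7]]
yaw 16.085514 [9.6084923e-01 2.7707177e-01 5.6771503e+02 2.1520676e+02]
```

View pics/w5.png

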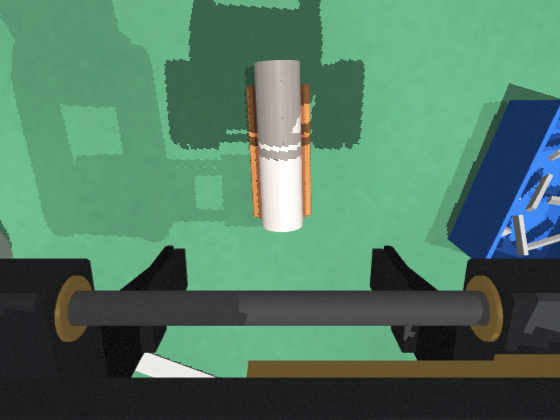

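The spare lies at about (254–305, 60–232) px, with yaw about 16° and centre about (572,217). It's clear of the bin on the right. I'll descend and grip with the TCP 10 mm below the tube axis.

move_arm(increments=[{"x": 0,"y": 0,"z": 0,"ax": 0,"ay": 0,"az": -2},{"x": 3.3,"y": 0.1,"z": 2.8,"ax": 0,"ay": 0,"az": 0},{"x": 0,"y": 0,"z": 5,"ax": 0,"ay": 0,"az": 0},{"x": 0,"y": 0,"z": 5,"ax": 0,"ay": 0,"az": 0},{"x": 0,"y": 0,"z": 4,"ax": 0,"ay": 0,"az": 0},{"x": 0,"y": 0,"z": 3,"ax": 0,"ay": 0,"az": 0},{"x": 0,"y": 0,"z": 0,"ax": 0,"ay": 0,"az": 0},{"x": 0,"y": 0,"z": 0,"ax": 0,"ay": 0,"az": 0}])

```text
t: 11.62
eef_pos: [574.3, 217.2, 21.2]
ee_rot: [0.001, -0.14, 0.99, 0.0]
contact_force: [0.5, -0.2, 0.3]
gripper_width: 87.2
gripper_force: 0.0
```

move_arm(increments=[{"x": 0,"y": 0,"z": 0,"ax": 0,"ay": 0,"az": 0},{"x": 0,"y": 0,"z": 0,"ax": 0,"ay": 0,"az": 0},{"x": 0,"y": 0,"z": 0,"ax": 0,"ay": 0,"az": 0},{"x": 0,"y": 0,"z": 0,"ax": 0,"ay": 0,"az": 0},{"x": 0,"y": 0,"z": 0,"ax": 0,"ay": 0,"az": 0},{"x": 0,"y": 0,"z": 0,"ax": 0,"ay": 0,"az": 0}], hand=-1, force=25)

```text
t: 12.38
eef_pos: [573.3, 217.4, 20.0]
ee_rot: [-0.0, -0.14, 0.99, 0.0]
contact_force: [-0.5, 0.4, 0.6]
gripper_width: 39.4
gripper_force: 25.0
```

move_arm(increments=[{"x": 0,"y": 0,"z": -2,"ax": 0,"ay": 0,"az": 0},{"x": 0,"y": 0,"z": -4,"ax": 0,"ay": 0,"az": 0},{"x": 0,"y": 0,"z": -4,"ax": 0,"ay": 0,"az": 0},{"x": 0,"y": 0,"z": -3,"ax": 0,"ay": 0,"az": 5.1},{"x": 0,"y": 0,"z": 0,"ax": 0,"ay": 0,"az": 5},{"x": 0.5,"y": -5,"z": 0,"ax": 0,"ay": 0,"az": 0},{"x": 0.5,"y": -5,"z": 0,"ax": 0,"ay": 0,"az": 0},{"x": 0.5,"y": -5,"z": 0,"ax": 0,"ay": 0,"az": 0},{"x": 0.5,"y": -5,"z": 0,"ax": 0,"ay": 0,"az": 0},{"x": 0.5,"y": -5,"z": 0,"ax": 0,"ay": 0,"az": 0},{"x": 0.5,"y": -5,"z": 0,"ax": 0,"ay": 0,"az": 0},{"x": 0.5,"y": -5,"z": 0,"ax": 0,"ay": 0,"az": 0},{"x": 0.5,"y": -5,"z": 0,"ax": 0,"ay": 0,"az": 0},{"x": 0.1,"y": -2.1,"z": 0,"ax": 0,"ay": 0,"az": 0},{"x": 0,"y": 0,"z": 0,"ax": 0,"ay": 0,"az": 0},{"x": 0,"y": 0,"z": 0,"ax": 0,"ay": 0,"az": 0}])

```text
t: 14.38
eef_pos: [576.0, -203.8, 150.1]
ee_rot: [-0.0, -0.053, 0.999, 0.001]
contact_force: [0.2, -0.1, -2.0]
gripper_width: 39.4
gripper_force: 25.0
```

Run:
```python
from h import *
p=shot('wrist','w6.png')
def f(x,y,z):
  c,s=.9945,.1045; return [671+c*x-s*y,-195.5+s*x+c*y,z+12]
print(proj(p,[f(-150,21,20),f(-150,-21,20),f(-180,42,26),f(-180,-42,26),f(-230,58,0),f(-230,-58,0)]).round().tolist())
s=st();e=s['eef_pos'];d=e-np.array([671,-195.5,12]);print('in stop',d[0]*.9945+d[1]*.1045,-d[0]*.1045+d[1]*.9945,d[2])
```

```text
[[306.0, 129.0], [249.0, 129.0], [338.0, 86.0], [217.0, 86.0], [357.0, 15.0], [198.0, 15.0]]
{'t': 14.425, 'eef_pos': [576.109, -203.522, 150.075], 'ee_rot': [-0.0, -0.053, 0.999, 0.001], 'contact_force': [0.869, 0.346, -1.603], 'gripper_width': 39.715, 'gripper_force': 24.999, 'qpos': [-0.523, 0.597, 1.535, 0.001, 1.011, -2.2]}
in stop -95.20765355815217 1.9386970232014118 138.07541054870038
```

View pics/w6.png

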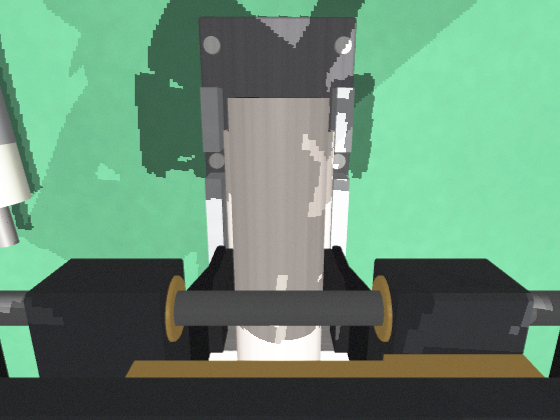

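The bed's rear edge spans columns 199–356, centre 277.5, exactly as predicted. The held tube, columns 228–330 and centre 279, is about 2 mm to +y. I'll correct that and lower it.

move_arm(increments=[{"x": 0,"y": -0.2,"z": 2,"ax": 0,"ay": 0,"az": 0},{"x": 0,"y": 0,"z": 3,"ax": 0,"ay": 0,"az": 0},{"x": 0,"y": 0,"z": 2,"ax": 0,"ay": 0,"az": 0},{"x": 0,"y": 0,"z": 1,"ax": 0,"ay": 0,"az": 0},{"x": 0,"y": 0,"z": 0.5,"ax": 0,"ay": 0,"az": 0},{"x": 0,"y": 0,"z": 0,"ax": 0,"ay": 0,"az": 0},{"x": 0,"y": 0,"z": 0,"ax": 0,"ay": 0,"az": 0}])

```text
t: 15.3
eef_pos: [577.3, -207.8, 65.9]
ee_rot: [0.001, -0.052, 0.999, -0.0]
contact_force: [0.7, 0.1, -1.9]
gripper_width: 39.6
gripper_force: 25.0
```

move_arm(increments=[{"x": 0,"y": 0,"z": 0.2,"ax": 0,"ay": 0,"az": 0},{"x": 0,"y": 0,"z": 0.2,"ax": 0,"ay": 0,"az": 0},{"x": 0,"y": 0,"z": 0.1,"ax": 0,"ay": 0,"az": 0},{"x": 0,"y": 0,"z": 0,"ax": 0,"ay": 0,"az": 0}])

```text
t: 15.8
eef_pos: [576.7, -207.6, 60.5]
ee_rot: [-0.0, -0.052, 0.999, 0.0]
contact_force: [-0.2, 0.5, 2.5]
gripper_width: 39.5
gripper_force: 25.0
```

move_arm(increments=[{"x": 0,"y": 0.15,"z": 0,"ax": 0,"ay": 0,"az": 0},{"x": 0,"y": 0,"z": 0.1,"ax": 0,"ay": 0,"az": 0},{"x": 0,"y": 0,"z": 0,"ax": 0,"ay": 0,"az": 0},{"x": 0,"y": 0,"z": 0,"ax": 0,"ay": 0,"az": 0}])

```text
t: 16.3
eef_pos: [576.7, -206.0, 59.9]
ee_rot: [0.0, -0.052, 0.999, -0.0]
contact_force: [-2.0, 1.3, 6.8]
gripper_width: 39.2
gripper_force: 25.0
```

Run:
```python
from h import *
for i in range(3):
  p=shot('wrist');s=st()
```

```text
{'t': 16.35, 'eef_pos': [576.721, -206.032, 59.894], 'ee_rot': [0.0, -0.052, 0.999, -0.0], 'contact_force': [-0.877, 1.226, 6.518], 'gripper_width': 39.234, 'gripper_force': 25.0, 'qpos': [-0.525, 0.726, 1.586, 0.0, 0.829, -2.201]}
{'t': 16.4, 'eef_pos': [576.711, -206.009, 59.897], 'ee_rot': [0.0, -0.052, 0.999, -0.0], 'contact_force': [-1.562, 1.206, 6.917], 'gripper_width': 39.239, 'gripper_force': 25.0, 'qpos': [-0.525, 0.726, 1.586, 0.0, 0.829, -2.201]}
{'t': 16.45, 'eef_pos': [576.699, -206.034, 59.895], 'ee_rot': [0.0, -0.052, 0.999, -0.0], 'contact_force': [-1.448, 2.104, 6.237], 'gripper_width': 39.58, 'gripper_force': 25.0, 'qpos': [-0.525, 0.726, 1.586, 0.0, 0.829, -2.201]}
```

It's seated, with small lateral force and 7 N down. Release and retreat behind the tube.

move_arm(increments=[{"x": 0,"y": 0,"z": 0,"ax": 0,"ay": 0,"az": 0},{"x": 0,"y": 0,"z": 0,"ax": 0,"ay": 0,"az": 0},{"x": 0,"y": 0,"z": 0,"ax": 0,"ay": 0,"az": 0},{"x": 0,"y": 0,"z": 0,"ax": 0,"ay": 0,"az": 0},{"x": 0,"y": 0,"z": -2,"ax": 0,"ay": 0,"az": 0},{"x": 0,"y": 0,"z": -5,"ax": 0,"ay": 0,"az": 0},{"x": 0,"y": 0,"z": -5,"ax": 0,"ay": 0,"az": 0},{"x": 5,"y": 0,"z": -2,"ax": 0,"ay": 0,"az": 0},{"x": 5,"y": 0,"z": 0,"ax": 0,"ay": 0,"az": 0},{"x": 3,"y": 0,"z": 0,"ax": 0,"ay": 0,"az": 0},{"x": 0,"y": 0,"z": 0,"ax": 0,"ay": 0,"az": 0},{"x": 0,"y": 0,"z": 0,"ax": 0,"ay": 0,"az": 0}], hand=0.4)

```text
t: 17.95
eef_pos: [448.4, -220.3, 199.4]
ee_rot: [0.001, -0.052, 0.999, -0.001]
contact_force: [0.1, -0.5, -0.6]
gripper_width: 60.8
gripper_force: 0.0
```

Run:
```python
from h import *
st();p=shot('wrist','w7.png')
def f(x,y,z):
  c,s=.9945,.1045; return [671+c*x-s*y,-195.5+s*x+c*y,z+12]
print('spare end @-170, lower ends @-150, bed',proj(p,[f(-170,0,54),f(-150,21,20),f(-150,-21,20),f(-230,58,0),f(-230,-58,0)]).round().tolist())
```

```text
{'t': 17.95, 'eef_pos': [448.377, -220.333, 199.358], 'ee_rot': [0.001, -0.052, 0.999, -0.001], 'contact_force': [0.111, -0.463, -0.644], 'gripper_width': 60.819, 'gripper_force': 0.0, 'qpos': [-0.681, 0.392, 1.769, 0.0, 0.979, -2.356]}
spare end @-170, lower ends @-150, bed [[282.0, 257.0], [303.0, 262.0], [260.0, 262.0], [343.0, 175.0], [220.0, 176.0]]
```

View pics/w7.png

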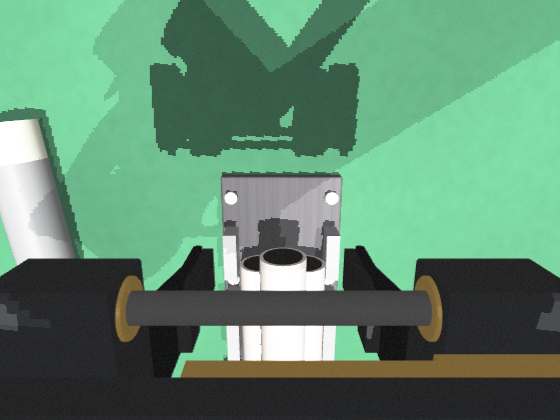

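The spare is saddled in the gap, its end at (283,257) against (282,257) predicted, with the lower ends visible on either side at row 263. Now I'll push all three with the fingers 10 mm apart.

move_arm(increments=[{"x": 0,"y": 0.1,"z": 4,"ax": 0,"ay": 0,"az": 0},{"x": 0,"y": 0,"z": 5,"ax": 0,"ay": 0,"az": 0},{"x": 0,"y": 0,"z": 5,"ax": 0,"ay": 0,"az": 0},{"x": 0,"y": 0,"z": 2.3,"ax": 0,"ay": 0,"az": 0},{"x": 0,"y": 0,"z": 0,"ax": 0,"ay": 0,"az": 0},{"x": -1,"y": 0,"z": 0,"ax": 0,"ay": 0,"az": 0},{"x": -1,"y": 0,"z": 0,"ax": 0,"ay": 0,"az": 0},{"x": -1,"y": 0,"z": 0,"ax": 0,"ay": 0,"az": 0},{"x": -0.5,"y": 0,"z": 0,"ax": 0,"ay": 0,"az": 0},{"x": -0.4,"y": 0,"z": 0,"ax": 0,"ay": 0,"az": 0},{"x": -0.4,"y": 0,"z": 0,"ax": 0,"ay": 0,"az": 0},{"x": -0.4,"y": 0,"z": 0,"ax": 0,"ay": 0,"az": 0},{"x": -0.4,"y": 0,"z": 0,"ax": 0,"ay": 0,"az": 0},{"x": -0.4,"y": 0,"z": 0,"ax": 0,"ay": 0,"az": 0},{"x": -0.2,"y": 0,"z": 0,"ax": 0,"ay": 0,"az": 0},{"x": 0,"y": 0,"z": 0,"ax": 0,"ay": 0,"az": 0}], hand=-0.77)

```text
t: 20.0
eef_pos: [504.2, -212.8, 36.1]
ee_rot: [0.0, -0.052, 0.999, -0.0]
contact_force: [0.7, 0.3, 0.5]
gripper_width: 10.1
gripper_force: 0.0
```

move_arm(increments=[{"x": -0.2,"y": 0,"z": 0,"ax": 0,"ay": 0,"az": 0},{"x": -0.2,"y": 0,"z": 0,"ax": 0,"ay": 0,"az": 0},{"x": 0,"y": 0,"z": 0,"ax": 0,"ay": 0,"az": 0}])

```text
t: 20.38
eef_pos: [508.1, -212.4, 36.1]
ee_rot: [0.0, -0.052, 0.999, -0.0]
contact_force: [0.0, 0.0, -0.8]
gripper_width: 10.1
gripper_force: 0.1
```

move_arm(increments=[{"x": -0.2,"y": 0,"z": 0,"ax": 0,"ay": 0,"az": 0},{"x": -0.2,"y": 0,"z": 0,"ax": 0,"ay": 0,"az": 0},{"x": 0,"y": 0,"z": 0,"ax": 0,"ay": 0,"az": 0}])

```text
t: 20.75
eef_pos: [510.9, -211.7, 36.0]
ee_rot: [-0.001, -0.053, 0.999, 0.0]
contact_force: [-3.5, -0.5, 0.8]
gripper_width: 10.0
gripper_force: 2.0
```

move_arm(increments=[{"x": -0.2,"y": 0,"z": 0,"ax": 0,"ay": 0,"az": 0},{"x": 0,"y": 0,"z": 0,"ax": 0,"ay": 0,"az": 0}])

```text
t: 21.0
eef_pos: [510.9, -211.6, 36.0]
ee_rot: [-0.003, -0.053, 0.999, 0.001]
contact_force: [-9.9, -2.9, 4.3]
gripper_width: 10.1
gripper_force: 4.8
```

move_arm(increments=[{"x": -0.2,"y": 0,"z": 0,"ax": 0,"ay": 0,"az": 0},{"x": 0,"y": 0,"z": 0,"ax": 0,"ay": 0,"az": 0},{"x": 1,"y": 0,"z": 0,"ax": 0,"ay": 0,"az": 0},{"x": 2,"y": 0,"z": 0,"ax": 0,"ay": 0,"az": 0},{"x": 3.5,"y": 0,"z": -3,"ax": 0,"ay": 0,"az": 0},{"x": 0,"y": 0,"z": -5,"ax": 0,"ay": 0,"az": 0},{"x": 0,"y": 0,"z": -5,"ax": 0,"ay": 0,"az": 0},{"x": 0,"y": 0,"z": -4,"ax": 0,"ay": 0,"az": 0},{"x": 0,"y": 0,"z": 0,"ax": 0,"ay": 0,"az": 0},{"x": 0,"y": 0,"z": 0,"ax": 0,"ay": 0,"az": 0}], hand=1)

```text
t: 22.25
eef_pos: [451.2, -218.1, 205.8]
ee_rot: [0.0, -0.052, 0.999, 0.0]
contact_force: [-0.2, 1.1, -0.3]
gripper_width: 86.2
gripper_force: 0.0
```

Run:
```python
from h import *
st();p=shot('wrist')
def f(x,y,z):
  c,s=.9945,.1045; return [671+c*x-s*y,-195.5+s*x+c*y,z+12]
print(((proj(p,[f(-150,0,54),f(-150,21,20),f(-150,-21,20),f(-230,58,0),f(-230,-58,0)])-[200,150])*4).round().tolist())
cv2.imwrite('pics/w8.png',cv2.cvtColor(cv2.resize(p['img'][150:290,200:350],None,fx=4,fy=4,interpolation=cv2.INTER_CUBIC),cv2.COLOR_RGB2BGR))
```

```text
{'t': 22.25, 'eef_pos': [451.152, -218.108, 205.762], 'ee_rot': [0.0, -0.052, 0.999, 0.0], 'contact_force': [-0.219, 1.105, -0.275], 'gripper_width': 86.162, 'gripper_force': 0.0, 'qpos': [-0.674, 0.385, 1.758, 0.0, 0.999, -2.35]}
[[317.0, 489.0], [404.0, 426.0], [231.0, 426.0], [558.0, 85.0], [76.0, 85.0]]
```

View pics/w8.png

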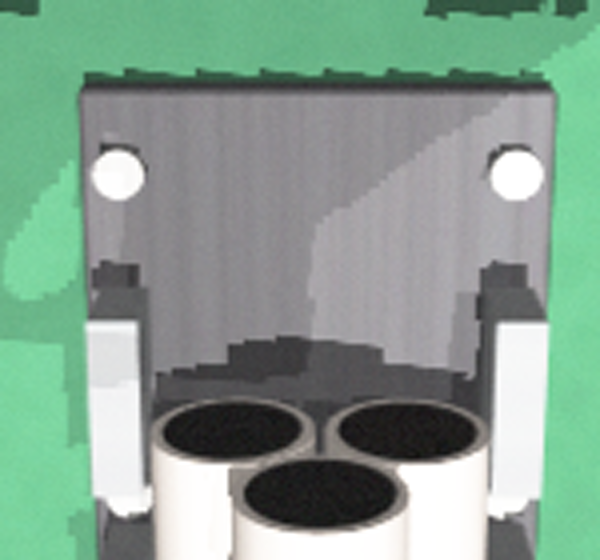

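The three plugs are at (232,431), (407,431) and (320,494) in the crop. Predicted flush positions were rows 426 and 489, so all three are offset alike (about 1 mm) and the spare is centred. The arm is clear, so I'm handing in.

```bash
python3 -c "
from h import *
print(r.sign_off())"
```

```text
the job is handed in; nothing more can be done
None
```

The job is handed in at about 22 s of the 51 s: all three tubes are flush against the end stop to within about 1 mm by the last picture, with the third saddled centrally on the other two; the judge's verdict was not shown.

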